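# Zero a click-stop indexing head, count five clicks, lock it

### The job

Zero the jeweller's indexing head: take the upright turquoise handle, wind the dial anticlockwise (seen from above) until it comes gently up against its stop, then turn it clockwise exactly five clicks, counting them by feel. Then slide the black-posted lock bolt fully home towards the dial so that it locks there, and let go. Force neither the dial against its stop nor the bolt against the dial, and leave the other things on the bench alone.

Things in the scene. Friction and masses are not known exactly. Their poses are not given: they have to be found in the camera images.
- head: Fixed indexing head: white housing 130 x 130 mm on a dark foot 150 x 150 mm, top 52 mm above the table; an aluminium bolt track, 44 mm wide, 34 mm high, sticks out of its -y side to 132 mm from the centre. Origin: on the table, exactly below the dial's vertical axis; z up. Placed and turned differently each time.
- dial: Round aluminium dial, 124 mm across, 58 to 66 mm above the table, with a brass bezel and stones in the middle (up to 80 mm above the table). Origin on its axis at its underside, x towards the handle. It is fitted on hidden clockwork at another angle each time, so its angle does not tell the clicks. It starts in a notch one to four clicks clockwise of its stop.
- dial_axis (a point): Point on the dial axis, 66 mm up. Clicks: hidden notches, UNEVENLY spaced 20 to 30 degrees apart. Force at the handle: as a notch is left, resistance jumps to 1.5 to 6 N, falls to nothing at the crest midway, then it pulls onwards with 2 to 12 N until the next notch. Released near a notch, the dial settles in it. The first bump clockwise from the stop is click one.
- handle (a point): The turquoise handle on the dial: an upright round post 14 mm in diameter, 66 to 111 mm above the table, its axis 50 mm from the dial's axis. This point lies on the post's axis, 98 mm above the table. Rigid with the dial, but round: a grip of 20 to 30 N holds it without the fingers turning with it; going round off-centre adds a steady drag of 1 to 3 N.
- stop: Hidden sprung stop pin in the head, 28 mm from the dial's axis, met at the anticlockwise end. Between it and click one the dial runs free for 0 to 50 degrees, different each time. Force on the pin = 1.8 x force at the handle; it gives 0.8 mm of handle travel per N at the handle. 4 to 12 N at the handle held 0.1 s is enough; above 30 N on the pin it is forced. Its pose tells nothing of the dial.
- lock: Lock bolt: steel carriage 26 x 26 x 10 mm with an upright black post, 14 mm diameter, 45 to 95 mm above the table. Origin on the post's axis. Slides along the head's +y with 2 N friction, stays where left: head y = -106 mm as it starts (drawn back), -90 mm fully home. Enters only with the dial in the fifth notch; else it meets metal after 8 mm: never press it there above 15 N.
- lock_grip (a point): On the axis of the bolt's black post, 75 mm above the table, at the height to grip it.
- pliers: Bystander: mint and dark grey pliers, 145 mm long, lying on the table. Origin: at the rivet, on the table.
- cutters: Bystander: mint and dark grey cutters, 120 mm long, lying on the table. Origin: at the rivet, on the table.
- heart: Bystander: a white heart bead, about 27 mm, 10 mm thick, lying near the head on the side towards the robot. Origin: its underside.
- black_bead: Bystander: a round black bead, 24 mm across and 8 mm thick, on the head's +y side. Origin: its underside.
- bangle: Bystander: a brass ring, 66 mm across and 7 mm high, lying beyond the head. Origin: its centre, on the table.
- bead_bowl: Bystander: a white bowl, 100 mm across and 32 mm high. Origin: its underside.
- bead_jar: Bystander: a turquoise jar with a brass lid, 52 mm across and 70 mm high. Origin: its underside.

How it is judged:
On the way:
1. the dial is wound back against its stop (over 3 N on the stop pin) (contact force between dial and stop above 3 N), for 0.1 s.
At the end, for the whole second after the job is handed in: The lock bolt is fully home (within 3.5 mm of its 16 mm travel), which is possible only with the dial in the fifth notch from the stop; dial and bolt are at rest and the dial is off its stop (y of lock in the frame of head above -0.0935 m and angular speed of dial below 0.1 rad/s and linear speed of lock below 0.01 m/s and contact force between dial and stop below 0.5 N); the robot touches nothing.
It fails at once if the dial is forced against its stop (over 30 N on the stop pin) (contact force between dial and stop above 30 N).
It fails at once if the bolt is forced against the dial (over 20 N) (contact force between lock and dial above 20 N).
It fails at once if a bystander is moved more than 30 mm (distance of any of pliers, cutters, heart, black_bead, bangle, bead_bowl, bead_jar from where it was at the start of the episode above 0.03 m).
It also fails if it takes over 72 s, if anything falls off the work surface, if the arm or the gripper's body presses on something with over 40 N, if the wrist force passes 120 N, or if a joint passes its speed limit or range.

### The arm

A 6-joint arm with a two-finger parallel gripper is mounted at the origin on the work surface. World frame = base frame: x ahead of the robot, y to its left, z up, the work surface at z = 0. Lengths are in m, angles in rad, forces in N, time in s.
With the tool pointing down it reaches from about 0.35 to 0.975 m from the base axis. Payload 4.9 kg.
Tool frame: the origin (TCP) lies on the centre line of the jaws, within the pads' length; the fingertips stand manip.tip_reach ahead of it and the grasp point (between the pads) is the TCP (manip.tip_reach is the distance from the TCP to the fingertips, in m); z points along the fingers, y is the line along which they close (so a half turn about z gives the same grasp; the last joint's range is limited). The gripper opens to 85 mm and grips with 20 to 120 N. Pads are 22 mm wide; open, the fingers measure 114 mm over their backs; the gripper's body (76 mm by 85 mm) begins 54 mm behind the grasp point. The pads swing forward as they close: fully open they stand 13 mm farther back than shut.
Start: joints at [-1.269, 0.053, 1.613, -0, 1.476, -0.119], TCP at [0.255, -0.57, 0.25] pointing down, gripper open.
Joint ranges: [-3.01, 3.01], [-1.01, 2.22], [0.06, 2.58], [-1.02, 4.17], [0.09, 2.62], [-3.14, 3.14]. Speed limits (rad/s): [2.57, 2.57, 3.14, 3.14, 3.14, 3.14].

### API

Orientations are given as a unit quaternion [w, x, y, z].
In Python, from plant import manip gives the robot as it stands. The module is installed in compiled form; this text tells all that it offers.
- The arm moves only by the tool move_arm, never from a script. Its argument "rows" is a list of rows, each a list of 7 numbers: the shift along the tool's x, y, z in cm, then the turn, a rotation vector about the tool's x, y, z in degrees, then the opening, from -1 (shut) to 1 (fully open). In form: [[tx, ty, tz, ax, ay, az, jaw], ...]. A call has 1 to 20 rows; each row shifts and turns the commanded pose from where the row before left it, along the tool's axes as they then stand; what a row does not reach is not made up. A row lasts 1/12 s, in which the tool goes at most 41.7 mm and 7.16 degrees, less where a joint would pass 70% of its speed; a pose out of reach is approached as far as the arm can. A call is refused whole if a number of a shift passes 4.17 or a number of a turn 7.16, either way. A call with a gripper value outside its range is refused whole. The fingers move at their own pace and stop on an object; the grip force is fixed at half the most. Time passes only in rows, so rows that do not move let the fingers close. It gives the time, the measured TCP pose, the force, the opening and the grip force at its end, in the units of the state.
- manip.state(): the state, without advancing time (a new reading comes with each control period).
- manip.grab_frame(name): name is "scene" or "side" or "wrist"; returns a dict with "img" (480x640x3 uint8, blue, green, red), "mtx" (3x3 intrinsics, pixels), "R" (3x3) and "t" (3): a world point X has camera coordinates R X + t. Camera axes: x right, y down, z forward; pixel columns grow to the right and rows downward; lengths in m; the calibration is good to about 2 mm. A picture is of the moment at which its call begins. There is no depth.
- manip.job_done(): hands the job in; it is judged then, once.
The state is a dict: "time": time; "joint_pos": joint angles; "joint_vel": joint speeds; "joint_efforts": joint torques, N m; "tool_pos": TCP position; "tool_rot": TCP orientation; "contact_force": force on the tool from outside, world axes, zero at the start; "ft_torque": the same for the moment, N m; "gripper_width": opening from 0.0 (shut) to 1.0 (fully open); "grasp_force": force on a finger pad.
Only numpy, scipy, OpenCV 4.12 (cv2) and the standard library are available. Lean on these libraries where they do the work, as an engineer would, in place of code of your own. Each camera call takes 0.05 s, during which the arm holds its last target. There are 200 camera calls.

## Working session

There is one attempt and no reset: what is moved stays moved. The work goes in short steps, Python scripts to look and compute and a tool call to move; the robot and the scene stay as the last step left them, time stands still between calls to the robot, and variables do not carry over. Pictures are saved under pics/ and viewed, at most 10 in all, crops included, and the job is handed in when it is done.

Besides the shell and the picture viewer there is one more tool, called after "Emit:" as name(argument=value, ...) on one line, values as JSON. move_arm: Moves the arm, as the interface text tells. Its arguments: {"type":"object","properties":{"rows":{"type":"array","items":{"type":"array","items":{"type":"number"}}}},"required":["rows"]}

```bash
mkdir -p pics
python3 - <<'E'
from plant import manip
import cv2,pickle
d={}
for n in("scene","side"):
    f=manip.grab_frame(n);d[n]=f;cv2.imwrite(f"pics/{n}0.png",f["img"])
pickle.dump(d,open("f0.pkl","wb"))
print(manip.state(),manip.tip_reach)
for n in d: print(n,d[n]["mtx"],d[n]["R"],d[n]["t"])
E
```

```text
{'time': 0.1, 'joint_pos': array([-1.26903530e+00,  5.32952395e-02,  1.61416061e+00, -2.44237029e-06,
        1.47600492e+00, -1.18984558e-01]), 'joint_vel': array([ 0.00053039, -0.00230665, -0.00205393,  0.00029425,  0.00087073,
       -0.00016441]), 'joint_efforts': array([-5.57323056e-04, -3.94901383e+01, -3.71362889e+01, -1.62232254e-04,
        3.92391987e-03,  1.41615632e-05]), 'tool_pos': array([ 0.25512528, -0.56997563,  0.24918086]), 'tool_rot': array([-9.30048635e-04,  9.77952683e-01,  2.08824512e-01, -8.64536075e-05]), 'contact_force': array([ 0.13560507,  0.27272664, -1.03724145]), 'ft_torque': array([0.02716091, 0.02350576, 0.00240075]), 'grasp_force': 0.0, 'gripper_width': 1.0006997497497931} 0.019
scene [[442.76131485   0.         325.04500301]
 [  0.         442.76131485 240.45207352]
 [  0.           0.           1.        ]] [[ 0.44869235  0.89346608 -0.01983791]
 [ 0.46961264 -0.25460602 -0.84536367]
 [-0.76035462  0.36999208 -0.53382274]] [-0.2816364  -0.18748525  1.51227299]
side [[610.93159148   0.         308.83955925]
 [  0.         610.93159148 248.46726195]
 [  0.           0.           1.        ]] [[-0.762843   -0.64640615 -0.01515398]
 [-0.36956776  0.45512958 -0.81010909]
 [ 0.53055652 -0.61238563 -0.58608329]] [0.44976152 0.27751001 1.04650949]
```

View pics/scene0.png

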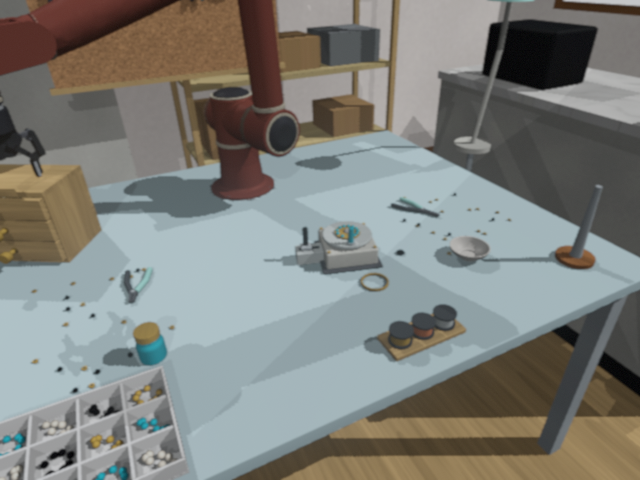

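View pics/side0.png

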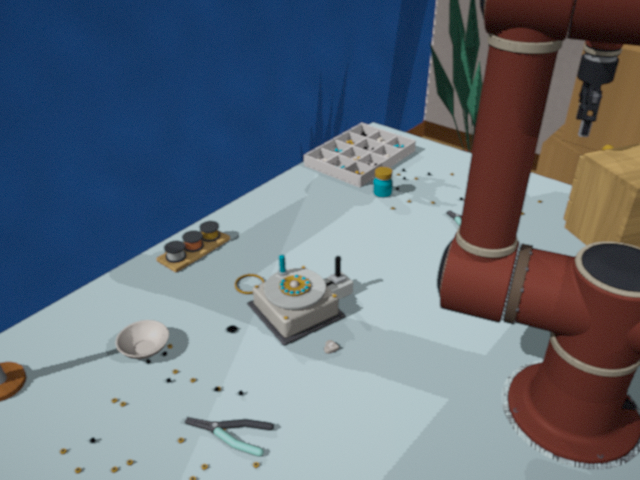

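Scene: head near (348,245), handle near (351,234), black post near (305,237). Side: handle near (282,263), post near (338,266), dial near (295,287), heart (332,347), black bead (232,329), bangle (250,285). Triangulate by masks.

```bash
cat > h.py <<'E'
import numpy as np,cv2
def ray(f,u,v):
    d=f["R"].T@np.linalg.inv(f["mtx"])@[u,v,1.]
    return -f["R"].T@f["t"],d/np.linalg.norm(d)
def onplane(f,u,v,z):
    c,d=ray(f,u,v);return c+d*(z-c[2])/d[2]
def tri(fs,ps):
    A=np.zeros((3,3));b=np.zeros(3)
    for f,p in zip(fs,ps):
        c,d=ray(f,*p);P=np.eye(3)-np.outer(d,d);A+=P;b+=P@c
    return np.linalg.solve(A,b)
def proj(f,X):
    q=f["mtx"]@(f["R"]@X+f["t"]);return q[:2]/q[2]
def blobs(img,box,kind):
    x0,y0,x1,y1=box;h=cv2.cvtColor(img[y0:y1,x0:x1],cv2.COLOR_BGR2HSV)
    if kind=="turq": m=cv2.inRange(h,(82,110,60),(102,255,255))
    if kind=="black": m=cv2.inRange(h,(0,0,0),(180,255,60))
    n,l,s,c=cv2.connectedComponentsWithStats(m)
    return [(s[i].tolist(),c[i]+[x0,y0],np.argwhere(l==i)[:,::-1]+[x0,y0]) for i in range(1,n) if s[i,4]>8]
E
python3 - <<'E'
import pickle,cv2,numpy as np
from h import *
d=pickle.load(open("f0.pkl","rb"))
for n,k,b in [("scene","turq",(325,215,380,260)),("scene","black",(285,215,325,265)),("side","turq",(270,245,325,305)),("side","black",(325,245,350,290))]:
    for s,c,p in blobs(d[n]["img"],b,k): print(n,k,s[0]+b[0],s[1]+b[1],s[2:],c.round(1))
a=d["scene"]["img"][205:285,280:400];b=d["side"]["img"][240:360,220:370]
cv2.imwrite("pics/z.png",np.hstack([cv2.resize(a,(600,400)),]) );cv2.imwrite("pics/z2.png",cv2.resize(b,(750,600)))
E
```

```text
scene turq 349 226 [9, 16, 65] [351.6 233.6]
scene black 304 229 [2, 15, 20] [304.8 234.8]
side turq 279 255 [6, 17, 84] [281.6 263.1]
side turq 280 280 [5, 9, 21] [281.9 284. ]
side turq 301 286 [7, 6, 16] [304.1 288.6]
side black 336 257 [4, 19, 74] [337.5 266.2]
side black 327 282 [6, 3, 12] [329.2 282.9]
```

View pics/z2.png

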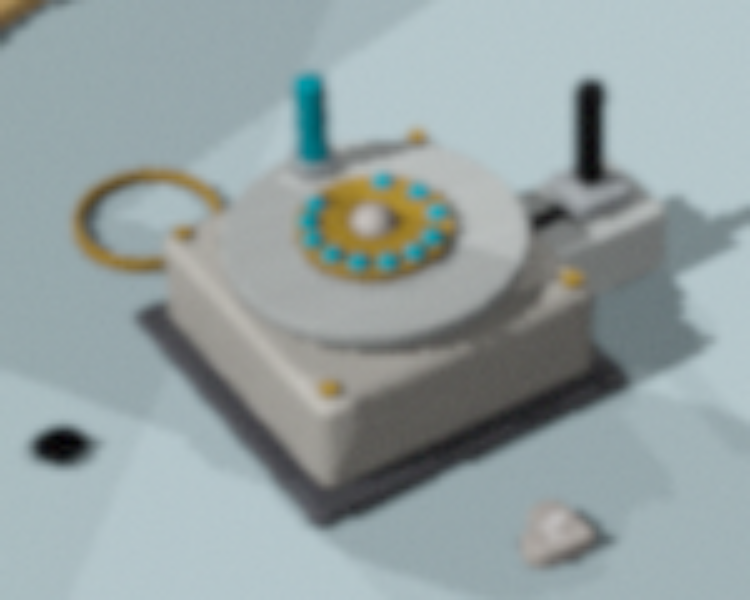

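The crop (5x, offset 220,240) shows: dome top at (372,222), dial rim x 216–530 and y 140–345, handle axis x≈310 from y 78 to 160, black post x≈590 from y 85 to 180.

Run:
```python
import pickle,cv2,numpy as np
from h import *
d=pickle.load(open("f0.pkl","rb"));S=d["side"];C=d["scene"]
c1=onplane(S,294.6,288.4,.066);h1=onplane(S,281.9,257,.111);h2=onplane(S,282.3,272,.066)
l1=onplane(S,338,258,.095);l2=onplane(S,338,276,.045)
print("centre",c1,onplane(S,294.4,284.2,.08));print("handle",h1,h2,np.linalg.norm((h1-c1)[:2]));print("lock",l1,l2,np.linalg.norm((l1-c1)[:2]))
for X in(c1,h1,h2,l1,l2): print(proj(C,X).round(1))
print("scene lock top",onplane(C,305,229.5,.095),"handle top",onplane(C,350,227,.111))
for n,u,v in(("heart",*(np.array([555,540])/5+[220,240])),("bead",*(np.array([60,447])/5+[220,240])),("bangle",250,285)): print(n,onplane(S,u,v,.004))
```

```text
centre [0.52974258 0.11305363 0.066     ] [0.52715185 0.11598461 0.08      ]
handle [0.57802815 0.09494359 0.111     ] [0.58454037 0.08930415 0.066     ] 0.05157003994908661
lock [0.50143611 0.00941868 0.095     ] [0.50324007 0.00607629 0.045     ] 0.10743118638938834
[347.2 231.2]
[350.5 226.1]
[349.6 244. ]
[304.6 226.3]
[304.5 244.2]
scene lock top [0.51599047 0.00394781 0.095     ] handle top [0.58117695 0.09174472 0.111     ]
heart [0.40847193 0.14797461 0.004     ]
bead [0.59281105 0.23273469 0.004     ]
bangle [0.66346013 0.110651   0.004     ]
```

View pics/z.png

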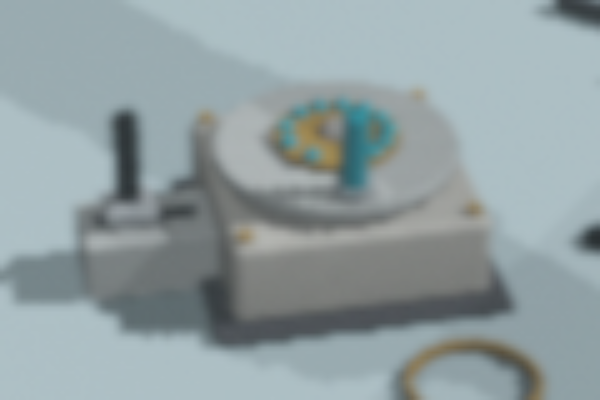

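Both views agree: handle ≈ (0.580, 0.092), lock ≈ (0.505, 0.006), dial centre ≈ (0.530, 0.114). Next I move above the head for a wrist view.

Emit:
move_arm(rows=[[2.74, -2.61, -0.4, 0, 0, 0, 1], [2.74, -2.61, -0.4, 0, 0, 0, 1], [2.74, -2.61, -0.4, 0, 0, 0, 1], [2.74, -2.61, -0.4, 0, 0, 0, 1], [2.74, -2.61, -0.4, 0, 0, 0, 1], [2.74, -2.61, -0.4, 0, 0, 0, 1], [2.74, -2.61, -0.4, 0, 0, 0, 1], [2.74, -2.61, -0.4, 0, 0, 0, 1], [2.74, -2.61, -0.4, 0, 0, 0, 1], [2.74, -2.61, -0.4, 0, 0, 0, 1], [2.74, -2.61, -0.4, 0, 0, 0, 1], [2.74, -2.61, -0.4, 0, 0, 0, 1], [2.74, -2.61, -0.4, 0, 0, 0, 1], [2.74, -2.61, -0.4, 0, 0, 0, 1], [2.74, -2.61, -0.4, 0, 0, 0, 1], [2.74, -2.61, -0.4, 0, 0, 0, 1], [2.74, -2.61, -0.4, 0, 0, 0, 1], [2.74, -2.61, -0.4, 0, 0, 0, 1]])

```text
time: 1.6
tool_pos: [0.5137, 0.0619, 0.3221]
tool_rot: [-0.0, 0.978, 0.209, -0.0]
contact_force: [1.1, -0.8, 0.3]
gripper_width: 0.999
grasp_force: 0.0
```

Emit:
move_arm(rows=[[0, 0, 0, 0, 0, -6.3, 1], [0, 0, 0, 0, 0, -6.3, 1], [0, 0, 0, 0, 0, -6.3, 1], [0, 0, 0, 0, 0, -6.3, 1], [0, 0, 0, 0, 0, -6.3, 1], [0, 0, 0, 0, 0, -6.3, 1], [0, 0, 0, 0, 0, -6.3, 1], [0, 0, 0, 0, 0, 0, 1], [0, 0, 0, 0, 0, 0, 1]])

```text
time: 2.35
tool_pos: [0.5134, 0.0599, 0.3219]
tool_rot: [-0.0, 0.829, 0.56, -0.0]
contact_force: [-0.9, 0.6, 0.8]
gripper_width: 0.997
grasp_force: 0.0
```

Run:
```python
from plant import manip
import cv2,pickle
f=manip.grab_frame("wrist");cv2.imwrite("pics/w1.png",f["img"]);pickle.dump(f,open("w1.pkl","wb"))
s=manip.state();print(s["time"],s["tool_pos"],s["tool_rot"],s["joint_pos"],s["contact_force"],-f["R"].T@f["t"],f["R"])
```

```text
2.4 [0.51341606 0.0597973  0.32192653] [-1.76576934e-04  8.28745765e-01  5.59625199e-01 -2.49420173e-04] [-2.81005138e-02 -2.40895659e-01  1.76912750e+00 -3.66604274e-06
  1.61397200e+00  3.54828633e-01] [ 0.92111055  0.3065513  -0.06154422] [0.54259645 0.12962651 0.44557798] [[ 9.27724807e-01 -3.73264295e-01 -6.69341664e-04]
 [-3.55990640e-01 -8.85328590e-01  2.99105252e-01]
 [-1.12237898e-01 -2.77249083e-01 -9.54219891e-01]]
```

View pics/w1.png

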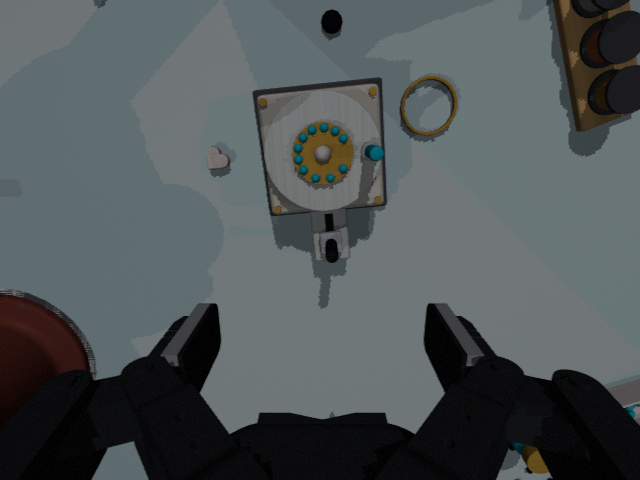

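The wrist view shows the dial centred near (324,149) with radius ≈61 px, the handle top near (376,152), the black post top near (331,257), heart (218,158), bangle (429,105), bead (331,21).

```bash
cat > loc.py <<'E'
import pickle,sys
from h import *
f=pickle.load(open(sys.argv[1],"rb"));I=f["img"]
h=cv2.cvtColor(I,cv2.COLOR_BGR2HSV)
print(f["mtx"][0],f["mtx"][1,2])
b=cv2.medianBlur(cv2.cvtColor(I,cv2.COLOR_BGR2GRAY),3)[60:240,230:410]
c=cv2.HoughCircles(b,cv2.HOUGH_GRADIENT,1,40,param1=80,param2=15,minRadius=55,maxRadius=68)
print(c)
for u,v,r in (c[0][:3] if c is not None else []):
    print("centre",onplane(f,u+230,v+60,.066))
for s,cc,p in blobs(I,(360,135,400,175),"turq"): print("turq",s,cc.round(1),onplane(f,*cc,.0885))
for s,cc,p in blobs(I,(322,225,345,270),"black"): print("black",s,cc.round(1),onplane(f,*cc,.075), p[:,1].max())
E
python3 loc.py w1.pkl
```

```text
[351.76414794   0.         321.89620657] 240.4276949422979
[[[93.5 90.5 59.6]
  [39.5 96.5 59.6]]]
centre [0.53633578 0.1102483  0.066     ]
centre [0.48134154 0.12576993 0.066     ]
turq [7, 10, 17, 15, 171] [375.8 152.1] [0.58401637 0.09071487 0.0885    ]
black [0, 0, 23, 7, 111] [331.9 227.8] [0.51456152 0.03132509 0.075     ] 231
black [3, 14, 16, 24, 284] [331.2 250.9] [0.50412523 0.00675823 0.075     ] 262
```

Emit:
move_arm(rows=[[1.1, 1.06, 3.2, 0, 0, 0, -0.3], [1.1, 1.06, 3.2, 0, 0, 0, -0.3], [1.1, 1.06, 3.2, 0, 0, 0, -0.3], [1.1, 1.06, 3.2, 0, 0, 0, -0.3], [1.1, 1.06, 3.2, 0, 0, 0, -0.3], [0, 0, 0, 0, 0, 0, -0.3], [0, 0, 0, 0, 0, 0, -0.3], [0, 0, 0, 0, 0, 0, -0.3]])

```text
time: 3.07
tool_pos: [0.5836, 0.0911, 0.1636]
tool_rot: [0.0, 0.828, 0.56, 0.001]
contact_force: [1.3, 1.1, 1.1]
gripper_width: 0.351
grasp_force: 0.0
```

Run:
```python
from plant import manip
import cv2,pickle
f=manip.grab_frame("wrist");cv2.imwrite("pics/w2.png",f["img"]);pickle.dump(f,open("w2.pkl","wb"))
s=manip.state();print(s["time"],s["tool_pos"],s["gripper_width"],s["contact_force"])
from h import *
print(proj(f,np.array([.583,.0912,.111])),proj(f,np.array([.504,.007,.095])))
for s,c,p in blobs(f["img"],(200,100,500,470),"turq"): print(s,c,onplane(f,*c,.0885))
```

```text
3.1167 [0.58419522 0.09109249 0.16492844] 0.3525822835264556 [0.4199615  0.392679   1.07467757]
[318.80618085 276.55709526] [257.30204544 413.83230488]
[33, 110, 14, 14, 149] [239.41610738 216.59731544] [0.55057367 0.13436273 0.0885    ]
[14, 114, 14, 13, 144] [220.06944444 220.125     ] [0.53920754 0.1366466  0.0885    ]
[51, 115, 14, 14, 146] [257.5       221.5890411] [0.55905012 0.1277526  0.0885    ]
[0, 125, 14, 14, 143] [206.44755245 231.25174825] [0.52874178 0.13359073 0.0885    ]
[65, 127, 14, 13, 143] [271.42657343 233.        ] [0.5637354  0.11841964 0.0885    ]
[0, 141, 8, 13, 77] [202.74025974 246.87012987] [0.52222114 0.12578585 0.0885    ]
[105, 143, 24, 44, 843] [316.67141163 265.06168446] [0.58086169 0.08977645 0.0885    ]
[0, 158, 9, 13, 98] [203.45918367 263.98979592] [0.51754604 0.11590098 0.0885    ]
[68, 171, 13, 13, 134] [273.91791045 276.8880597 ] [0.55364694 0.09232633 0.0885    ]
[5, 173, 14, 13, 134] [211.38059701 279.02238806] [0.517468   0.10530138 0.0885    ]
[25, 185, 14, 13, 129] [231.34108527 290.71317829] [0.52534526 0.09366959 0.0885    ]
[49, 185, 13, 13, 127] [254.78740157 290.48818898] [0.53890154 0.08839937 0.0885    ]
```

View pics/w2.png

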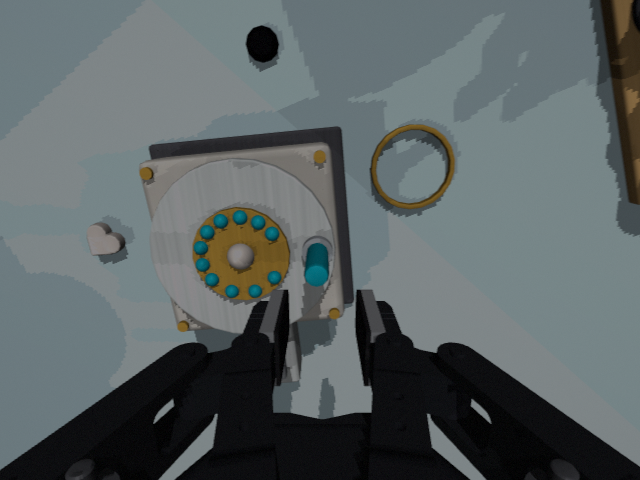

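The wrist view shows the handle top at (317,276), just ahead of the jaws (centre column ≈323); housing screws are at (147,174), (320,157), (335,313), (184,326); dome at (240,256).

Run:
```python
import pickle
from h import *
f=pickle.load(open("w2.pkl","rb"))
P=[onplane(f,u,v,.055)[:2] for u,v in((147,174),(320,157),(335,313),(184,326))]
for p in P:print(p)
print("mean",np.mean(P,0),[np.degrees(np.arctan2(*(b-a)[::-1])) for a,b in((P[0],P[1]),(P[3],P[2]),(P[3],P[0]),(P[2],P[1]))])
print("dome",onplane(f,240,256,.073),"rim",onplane(f,243,246,.065))
for u in(316,317):print("handle",onplane(f,u,275,.111),onplane(f,317,250,.068))
```

```text
[0.49658249 0.17809348]
[0.60556021 0.14614252]
[0.57385504 0.03751313]
[0.46494452 0.06944274]
mean [0.53523556 0.10779797] [np.float64(-16.34050611468078), np.float64(-16.339702809410493), np.float64(73.76498596583137), np.float64(73.72929904732004)]
dome [0.53467705 0.10852449 0.073     ] rim [0.53671218 0.11220895 0.065     ]
handle [0.58192938 0.09261389 0.111     ] [0.58180195 0.09221757 0.068     ]
handle [0.5824327  0.09241213 0.111     ] [0.58180195 0.09221757 0.068     ]
```

Head yaw ≈ −16.3°, centre (0.535, 0.108), handle (0.582, 0.092). I descend around the handle and close.

Emit:
move_arm(rows=[[0, -0.2, 0, 0, 0, -3.5, -0.3], [0, 0, 1.6, 0, 0, 0, -0.3], [0, 0, 1.6, 0, 0, 0, -0.3], [0, 0, 1.6, 0, 0, 0, -0.3], [0, 0, 1.6, 0, 0, 0, -0.3], [0, 0, 0, 0, 0, 0, -0.3], [0, 0, 0, 0, 0, 0, -0.3]])

```text
time: 3.7
tool_pos: [0.5818, 0.0918, 0.1001]
tool_rot: [0.001, 0.811, 0.585, 0.001]
contact_force: [0.7, 0.2, -0.6]
gripper_width: 0.349
grasp_force: 0.0
```

Emit:
move_arm(rows=[[0, 0, 0, 0, 0, 0, -0.3], [0, 0, 0, 0, 0, 0, -0.5], [0, 0, 0, 0, 0, 0, -0.7], [0, 0, 0, 0, 0, 0, -1], [0, 0, 0, 0, 0, 0, -1], [0, 0, 0, 0, 0, 0, -1], [0, 0, 0, 0, 0, 0, -1]])

```text
time: 4.28
tool_pos: [0.5808, 0.0927, 0.1006]
tool_rot: [-0.001, 0.81, 0.586, -0.0]
contact_force: [-8.0, 1.3, 9.2]
gripper_width: 0.142
grasp_force: 58.4
```

Emit:
move_arm(rows=[[0, -0.05, -0.05, 0, 0, 0, -1], [0, -0.05, -0.05, 0, 0, 0, -1], [0, 0, 0, 0, 0, 0, -1], [0, 0, 0, 0, 0, 0, -1]])

```text
time: 4.62
tool_pos: [0.5808, 0.0926, 0.1006]
tool_rot: [-0.0, 0.81, 0.586, 0.0]
contact_force: [-3.6, 0.7, 6.4]
gripper_width: 0.143
grasp_force: 59.0
```

Emit:
move_arm(rows=[[0, -0.08, -0.15, 0, 0, 0, -1], [0, 0, 0, 0, 0, 0, -1], [0, 0, 0, 0, 0, 0, -1]])

```text
time: 4.87
tool_pos: [0.5806, 0.0925, 0.1008]
tool_rot: [0.001, 0.811, 0.586, 0.001]
contact_force: [4.2, 1.4, -3.6]
gripper_width: 0.144
grasp_force: 59.1
```

Emit:
move_arm(rows=[[0.175, -0.003, 0, 0, 0, -2, -1], [0.175, -0.003, 0, 0, 0, -2, -1]])

```text
time: 5.03
tool_pos: [0.5812, 0.0943, 0.1008]
tool_rot: [0.002, 0.789, 0.614, -0.0]
contact_force: [3.7, -4.5, -2.4]
gripper_width: 0.139
grasp_force: 59.3
```

Emit:
move_arm(rows=[[0.175, -0.003, 0, 0, 0, -2, -1], [0.175, -0.003, 0, 0, 0, -2, -1]])

```text
time: 5.2
tool_pos: [0.5822, 0.0979, 0.1008]
tool_rot: [0.002, 0.767, 0.641, -0.0]
contact_force: [5.0, -2.9, -2.6]
gripper_width: 0.143
grasp_force: 59.2
```

Emit:
move_arm(rows=[[0.175, -0.003, 0, 0, 0, -2, -1], [0.175, -0.003, 0, 0, 0, -2, -1]])

```text
time: 5.37
tool_pos: [0.5829, 0.1017, 0.1008]
tool_rot: [0.002, 0.745, 0.668, 0.0]
contact_force: [4.1, -2.6, -3.3]
gripper_width: 0.143
grasp_force: 59.2
```

Emit:
move_arm(rows=[[0.175, 0.03, 0, 0, 0, -2, -1], [0.175, -0.003, 0, 0, 0, -2, -1]])

```text
time: 5.53
tool_pos: [0.5834, 0.1056, 0.1008]
tool_rot: [0.001, 0.721, 0.693, 0.0]
contact_force: [4.5, -1.3, -3.8]
gripper_width: 0.142
grasp_force: 59.2
```

Emit:
move_arm(rows=[[0.175, -0.003, 0, 0, 0, -2, -1], [0.175, -0.003, 0, 0, 0, -2, -1]])

```text
time: 5.7
tool_pos: [0.5835, 0.1094, 0.1008]
tool_rot: [0.001, 0.696, 0.718, 0.001]
contact_force: [5.1, 0.4, -4.2]
gripper_width: 0.145
grasp_force: 59.1
```

Emit:
move_arm(rows=[[0.175, -0.003, 0, 0, 0, -2, -1], [0.175, -0.003, 0, 0, 0, -2, -1]])

```text
time: 5.87
tool_pos: [0.5834, 0.1123, 0.1008]
tool_rot: [0.002, 0.671, 0.742, 0.0]
contact_force: [5.3, -5.5, -2.9]
gripper_width: 0.145
grasp_force: 59.1
```

Emit:
move_arm(rows=[[0.175, 0.03, 0, 0, 0, -2, -1], [0.175, -0.003, 0, 0, 0, -2, -1]])

```text
time: 6.03
tool_pos: [0.5831, 0.1154, 0.1008]
tool_rot: [0.002, 0.644, 0.765, -0.0]
contact_force: [4.5, -4.3, -1.6]
gripper_width: 0.141
grasp_force: 59.2
```

Emit:
move_arm(rows=[[0.175, -0.003, 0, 0, 0, -2, -1], [0.175, -0.003, 0, 0, 0, -2, -1]])

```text
time: 6.2
tool_pos: [0.5825, 0.1191, 0.1008]
tool_rot: [0.002, 0.617, 0.787, 0.0]
contact_force: [5.8, -0.9, -3.9]
gripper_width: 0.138
grasp_force: 59.1
```

Emit:
move_arm(rows=[[0.175, 0.02, 0, 0, 0, -2, -1], [0.175, 0.02, 0, 0, 0, -2, -1]])

```text
time: 6.37
tool_pos: [0.5816, 0.123, 0.1008]
tool_rot: [0.001, 0.589, 0.808, 0.0]
contact_force: [2.8, -0.2, -2.2]
gripper_width: 0.142
grasp_force: 59.3
```

Emit:
move_arm(rows=[[0.175, -0.003, 0, 0, 0, -2, -1], [0.175, -0.003, 0, 0, 0, -2, -1]])

```text
time: 6.53
tool_pos: [0.5804, 0.1266, 0.1007]
tool_rot: [0.001, 0.561, 0.828, 0.0]
contact_force: [3.8, -0.4, -1.8]
gripper_width: 0.145
grasp_force: 59.3
```

Emit:
move_arm(rows=[[0.175, -0.003, 0, 0, 0, -2, -1], [0.175, -0.003, 0, 0, 0, -2, -1]])

```text
time: 6.7
tool_pos: [0.5789, 0.1301, 0.1008]
tool_rot: [0.001, 0.531, 0.847, 0.0]
contact_force: [3.9, 1.6, -2.7]
gripper_width: 0.142
grasp_force: 59.3
```

Emit:
move_arm(rows=[[0.175, 0.02, 0, 0, 0, -2, -1], [0.175, 0.02, 0, 0, 0, -2, -1]])

```text
time: 6.87
tool_pos: [0.5773, 0.1334, 0.1008]
tool_rot: [0.0, 0.501, 0.865, 0.0]
contact_force: [2.3, 0.2, -1.0]
gripper_width: 0.141
grasp_force: 59.4
```

Emit:
move_arm(rows=[[0.175, -0.003, 0, 0, 0, -2, -1], [0.175, -0.003, 0, 0, 0, -2, -1]])

```text
time: 7.03
tool_pos: [0.5755, 0.1363, 0.1008]
tool_rot: [0.0, 0.471, 0.882, 0.0]
contact_force: [2.3, 0.6, -2.3]
gripper_width: 0.144
grasp_force: 59.4
```

Emit:
move_arm(rows=[[0.175, -0.003, 0, 0, 0, -2, -1], [0.175, -0.003, 0, 0, 0, -2, -1]])

```text
time: 7.2
tool_pos: [0.5735, 0.1392, 0.1008]
tool_rot: [0.0, 0.44, 0.898, 0.0]
contact_force: [3.0, 1.0, -1.4]
gripper_width: 0.14
grasp_force: 59.4
```

Emit:
move_arm(rows=[[0.175, 0.01, 0, 0, 0, -2, -1], [0.175, 0.01, 0, 0, 0, -2, -1]])

```text
time: 7.37
tool_pos: [0.5713, 0.142, 0.1007]
tool_rot: [0.0, 0.408, 0.913, -0.0]
contact_force: [0.9, 0.7, -1.0]
gripper_width: 0.139
grasp_force: 59.4
```

Emit:
move_arm(rows=[[0.175, -0.003, 0, 0, 0, -2, -1], [0.175, -0.003, 0, 0, 0, -2, -1]])

```text
time: 7.53
tool_pos: [0.569, 0.1445, 0.1007]
tool_rot: [0.0, 0.376, 0.927, -0.0]
contact_force: [3.0, -0.2, -2.1]
gripper_width: 0.146
grasp_force: 59.4
```

Emit:
move_arm(rows=[[0.175, -0.003, 0, 0, 0, -2, -1], [0.175, -0.003, 0, 0, 0, -2, -1]])

```text
time: 7.7
tool_pos: [0.5668, 0.1466, 0.1008]
tool_rot: [0.001, 0.344, 0.939, -0.0]
contact_force: [4.0, -0.3, -2.9]
gripper_width: 0.141
grasp_force: 59.2
```

Emit:
move_arm(rows=[[0.175, 0.01, 0, 0, 0, -2, -1], [0.175, 0.01, 0, 0, 0, -2, -1]])

```text
time: 7.87
tool_pos: [0.5644, 0.1486, 0.1008]
tool_rot: [0.001, 0.311, 0.95, -0.0]
contact_force: [5.5, -1.0, -2.9]
gripper_width: 0.141
grasp_force: 59.2
```

Emit:
move_arm(rows=[[0.175, -0.003, 0, 0, 0, -2, -1]])

```text
time: 7.95
tool_pos: [0.5632, 0.1495, 0.1008]
tool_rot: [0.002, 0.294, 0.956, -0.0]
contact_force: [5.5, -2.0, -4.2]
gripper_width: 0.143
grasp_force: 59.1
```

Emit:
move_arm(rows=[[0.175, -0.003, 0, 0, 0, -2, -1], [0, 0, 0, 0, 0, 0, -1], [0, 0, 0, 0, 0, 0, -1]])

```text
time: 8.2
tool_pos: [0.562, 0.1503, 0.1008]
tool_rot: [0.002, 0.278, 0.96, -0.0]
contact_force: [6.0, -2.1, -3.6]
gripper_width: 0.14
grasp_force: 59.1
```

Emit:
move_arm(rows=[[0.175, -0.003, 0, 0, 0, -2, -1], [0, 0, 0, 0, 0, 0, -1], [0, 0, 0, 0, 0, 0, -1]])

```text
time: 8.45
tool_pos: [0.5607, 0.1512, 0.1007]
tool_rot: [0.002, 0.262, 0.965, -0.0]
contact_force: [6.6, -3.0, -5.7]
gripper_width: 0.142
grasp_force: 59.1
```

```bash
cat > an.py <<'E'
import numpy as np
from scipy.optimize import least_squares
D=np.array([[.5806,.0925,.811,.586,4.2,1.4],[.5812,.0943,.789,.614,3.7,-4.5],[.5822,.0979,.767,.641,5,-2.9],[.5829,.1017,.745,.668,4.1,-2.6],[.5834,.1056,.721,.693,4.5,-1.3],[.5835,.1094,.696,.718,5.1,.4],[.5834,.1123,.671,.742,5.3,-5.5],[.5831,.1154,.644,.765,4.5,-4.3],[.5825,.1191,.617,.787,5.8,-.9],[.5816,.123,.589,.808,2.8,-.2],[.5804,.1266,.561,.828,3.8,-.4],[.5789,.1301,.531,.847,3.9,1.6],[.5773,.1334,.501,.865,2.3,.2],[.5755,.1363,.471,.882,2.3,.6],[.5735,.1392,.44,.898,3,1],[.5713,.142,.408,.913,.9,.7],[.569,.1445,.376,.927,3,-.2],[.5668,.1466,.344,.939,4,-.3],[.5644,.1486,.311,.95,5.5,-1],[.5632,.1495,.294,.956,5.5,-2],[.562,.1503,.278,.96,6,-2.1],[.5607,.1512,.262,.965,6.6,-3.0]])
r=least_squares(lambda p:np.hypot(D[:,0]-p[0],D[:,1]-p[1])-p[2],[.535,.108,.05]).x
print(r,np.abs(np.hypot(D[:,0]-r[0],D[:,1]-r[1])-r[2]).max())
for d in D:
    a=np.arctan2(d[1]-r[1],d[0]-r[0]);y=2*np.degrees(np.arctan2(d[3],d[2]))
    t=np.array([-np.sin(a),np.cos(a)]);n=np.array([np.cos(a),np.sin(a)])
    print("ang %.1f yaw-90 %.1f Ft %.1f Fr %.1f"%(np.degrees(a),y-90,t@d[4:],n@d[4:]))
E
python3 an.py; python3 -c "
from plant import manip
s=manip.state();print(s['ft_torque'],s['contact_force'],s['joint_pos'])"
```

```text
[0.53345635 0.10924734 0.05003706] 4.191708820559803e-05
ang -19.6 yaw-90 -18.3 Ft 2.7 Fr 3.5
ang -17.4 yaw-90 -14.2 Ft -3.2 Fr 4.9
ang -13.1 yaw-90 -10.2 Ft -1.7 Fr 5.5
ang -8.7 yaw-90 -6.2 Ft -2.0 Fr 4.4
ang -4.2 yaw-90 -2.3 Ft -1.0 Fr 4.6
ang 0.2 yaw-90 1.8 Ft 0.4 Fr 5.1
ang 3.5 yaw-90 5.8 Ft -5.8 Fr 5.0
ang 7.1 yaw-90 9.8 Ft -4.8 Fr 3.9
ang 11.4 yaw-90 13.8 Ft -2.0 Fr 5.5
ang 15.9 yaw-90 17.8 Ft -1.0 Fr 2.6
ang 20.3 yaw-90 21.8 Ft -1.7 Fr 3.4
ang 24.6 yaw-90 25.8 Ft -0.2 Fr 4.2
ang 28.8 yaw-90 29.8 Ft -0.9 Fr 2.1
ang 32.8 yaw-90 33.8 Ft -0.7 Fr 2.3
ang 36.8 yaw-90 37.8 Ft -1.0 Fr 3.0
ang 40.9 yaw-90 41.8 Ft -0.1 Fr 1.1
ang 44.8 yaw-90 45.8 Ft -2.3 Fr 2.0
ang 48.2 yaw-90 49.8 Ft -3.2 Fr 2.4
ang 51.8 yaw-90 53.7 Ft -4.9 Fr 2.6
ang 53.5 yaw-90 55.8 Ft -5.6 Fr 1.7
ang 55.2 yaw-90 57.7 Ft -6.1 Fr 1.7
ang 57.0 yaw-90 59.6 Ft -7.2 Fr 1.1
[-0.33530489 -1.02329953 -0.22418674] [ 6.64939204 -2.98146441 -5.72682684] [ 0.13621035  0.08551921  1.84003143 -0.00238728  1.2123999  -0.90410521]
```

The circle fit is excellent (centre 0.5335, 0.1092, R 50.0 mm, residual 0.04 mm). The stop was met from ≈45°, and the load including grip torque is ≈12 N at the handle, so the pin is well pressed but not forced. Now clockwise, logging the equivalent handle force with torque included.

```bash
cat > log.py <<'E'
import numpy as np
from plant import manip
s=manip.state();p=s["tool_pos"];F=s["contact_force"];q=s["tool_rot"]
a=np.arctan2(p[1]-.10925,p[0]-.53346)
t=np.array([-np.sin(a),np.cos(a)]);n=np.array([np.cos(a),np.sin(a)])
y=(2*np.degrees(np.arctan2(q[2],q[1]))-90+180)%360-180
T=s["ft_torque"][2]
print("t %.2f ang %.1f yaw %.1f Ft %.1f Fr %.1f Fz %.1f T/R %.1f tot %.1f g %.3f q6 %.2f"%(s["time"],np.degrees(a),y,t@F[:2],n@F[:2],F[2],T/.05,t@F[:2]+T/.05,s["gripper_width"],s["joint_pos"][5]))
E
python3 log.py
```

```text
t 8.45 ang 57.0 yaw 59.7 Ft -7.2 Fr 1.1 Fz -5.7 T/R -4.5 tot -11.7 g 0.142 q6 -0.90
```

Emit:
move_arm(rows=[[-0.175, -0.003, 0, 0, 0, 2, -1], [-0.175, -0.003, 0, 0, 0, 2, -1], [-0.175, -0.003, 0, 0, 0, 2, -1]])

```text
time: 8.7
tool_pos: [0.5647, 0.1483, 0.1007]
tool_rot: [0.001, 0.313, 0.95, -0.0]
contact_force: [4.2, -1.7, -3.7]
gripper_width: 0.14
grasp_force: 59.2
```

```bash
python3 log.py
```

```text
t 8.70 ang 51.4 yaw 53.6 Ft -4.3 Fr 1.3 Fz -3.7 T/R -3.7 tot -8.0 g 0.140 q6 -0.80
```

Emit:
move_arm(rows=[[-0.175, -0.003, 0, 0, 0, 2, -1], [-0.175, -0.003, 0, 0, 0, 2, -1], [-0.175, -0.003, 0, 0, 0, 2, -1]])

```text
time: 8.95
tool_pos: [0.5682, 0.1453, 0.1008]
tool_rot: [0.001, 0.362, 0.932, -0.0]
contact_force: [1.5, -1.0, -1.1]
gripper_width: 0.14
grasp_force: 59.4
```

```bash
python3 log.py
```

```text
t 8.95 ang 46.1 yaw 47.6 Ft -1.8 Fr 0.3 Fz -1.1 T/R -0.5 tot -2.2 g 0.140 q6 -0.71
```

Emit:
move_arm(rows=[[-0.175, -0.003, 0, 0, 0, 2, -1], [-0.175, -0.003, 0, 0, 0, 2, -1]])

```text
time: 9.12
tool_pos: [0.5703, 0.1431, 0.1007]
tool_rot: [0.0, 0.394, 0.919, -0.0]
contact_force: [1.7, -0.7, -0.2]
gripper_width: 0.138
grasp_force: 59.5
```

```bash
python3 log.py
```

```text
t 9.12 ang 42.6 yaw 43.6 Ft -1.7 Fr 0.8 Fz -0.2 T/R 1.5 tot -0.1 g 0.138 q6 -0.64
```

Emit:
move_arm(rows=[[-0.175, -0.003, 0, 0, 0, 2, -1], [-0.175, -0.003, 0, 0, 0, 2, -1]])

```text
time: 9.28
tool_pos: [0.5726, 0.1405, 0.1007]
tool_rot: [0.0, 0.426, 0.905, -0.0]
contact_force: [0.9, -0.9, 0.3]
gripper_width: 0.141
grasp_force: 59.5
```

```bash
python3 log.py
```

```text
t 9.28 ang 38.6 yaw 39.6 Ft -1.2 Fr 0.2 Fz 0.3 T/R 0.8 tot -0.5 g 0.141 q6 -0.58
```

Emit:
move_arm(rows=[[-0.175, -0.003, 0, 0, 0, 2, -1], [-0.175, -0.003, 0, 0, 0, 2, -1]])

```text
time: 9.45
tool_pos: [0.5746, 0.1377, 0.1007]
tool_rot: [0.0, 0.457, 0.889, -0.001]
contact_force: [1.2, -1.4, -0.3]
gripper_width: 0.142
grasp_force: 59.5
```

```bash
python3 log.py
```

```text
t 9.45 ang 34.6 yaw 35.6 Ft -1.9 Fr 0.2 Fz -0.3 T/R 2.6 tot 0.8 g 0.142 q6 -0.51
```

Emit:
move_arm(rows=[[-0.175, -0.003, 0, 0, 0, 2, -1], [-0.175, -0.003, 0, 0, 0, 2, -1]])

```text
time: 9.62
tool_pos: [0.5765, 0.1348, 0.1007]
tool_rot: [-0.0, 0.488, 0.873, -0.001]
contact_force: [0.1, -0.9, -1.1]
gripper_width: 0.141
grasp_force: 59.5
```

```bash
python3 log.py
```

```text
t 9.62 ang 30.6 yaw 31.6 Ft -0.8 Fr -0.3 Fz -1.1 T/R 0.2 tot -0.6 g 0.141 q6 -0.45
```

Emit:
move_arm(rows=[[-0.175, -0.003, 0, 0, 0, 2, -1], [-0.175, -0.003, 0, 0, 0, 2, -1]])

```text
time: 9.78
tool_pos: [0.5779, 0.1323, 0.1007]
tool_rot: [-0.001, 0.518, 0.855, -0.0]
contact_force: [-2.3, 3.9, 0.5]
gripper_width: 0.145
grasp_force: 59.7
```

```bash
python3 log.py
```

```text
t 9.78 ang 27.5 yaw 27.6 Ft 4.5 Fr -0.2 Fz 0.5 T/R 4.5 tot 9.0 g 0.145 q6 -0.38
```

Emit:
move_arm(rows=[[-0.175, -0.003, 0, 0, 0, 2, -1], [-0.175, -0.003, 0, 0, 0, 2, -1]])

```text
time: 9.95
tool_pos: [0.5788, 0.1304, 0.1007]
tool_rot: [-0.002, 0.547, 0.837, 0.0]
contact_force: [-3.4, 4.3, 1.2]
gripper_width: 0.142
grasp_force: 59.7
```

```bash
python3 log.py
```

```text
t 9.95 ang 25.0 yaw 23.7 Ft 5.4 Fr -1.3 Fz 1.2 T/R 6.7 tot 12.0 g 0.142 q6 -0.32
```

Emit:
move_arm(rows=[[-0.175, -0.003, 0, 0, 0, 2, -1], [-0.175, -0.003, 0, 0, 0, 2, -1]])

```text
time: 10.12
tool_pos: [0.5804, 0.1266, 0.1007]
tool_rot: [-0.001, 0.576, 0.818, -0.0]
contact_force: [-1.7, 3.0, 0.5]
gripper_width: 0.141
grasp_force: 59.7
```

```bash
python3 log.py
```

```text
t 10.12 ang 20.3 yaw 19.7 Ft 3.4 Fr -0.6 Fz 0.5 T/R 4.6 tot 8.1 g 0.141 q6 -0.26
```

Emit:
move_arm(rows=[[-0.175, -0.003, 0, 0, 0, 2, -1], [-0.175, -0.003, 0, 0, 0, 2, -1]])

```text
time: 10.28
tool_pos: [0.5817, 0.1229, 0.1008]
tool_rot: [-0.001, 0.604, 0.797, -0.0]
contact_force: [-1.1, 0.9, 0.6]
gripper_width: 0.141
grasp_force: 59.6
```

```bash
python3 log.py
```

```text
t 10.28 ang 15.8 yaw 15.7 Ft 1.1 Fr -0.8 Fz 0.6 T/R 2.8 tot 4.0 g 0.141 q6 -0.19
```

Emit:
move_arm(rows=[[-0.175, -0.003, 0, 0, 0, 2, -1], [-0.175, -0.003, 0, 0, 0, 2, -1]])

```text
time: 10.45
tool_pos: [0.5826, 0.1192, 0.1007]
tool_rot: [-0.001, 0.632, 0.775, -0.0]
contact_force: [-0.7, 0.7, 0.1]
gripper_width: 0.138
grasp_force: 59.6
```

```bash
python3 log.py
```

```text
t 10.45 ang 11.4 yaw 11.6 Ft 0.8 Fr -0.5 Fz 0.1 T/R 1.2 tot 2.0 g 0.138 q6 -0.13
```

Emit:
move_arm(rows=[[-0.175, -0.003, 0, 0, 0, 2, -1], [-0.175, -0.003, 0, 0, 0, 2, -1]])

```text
time: 10.62
tool_pos: [0.5832, 0.1155, 0.1007]
tool_rot: [-0.0, 0.658, 0.753, -0.001]
contact_force: [-0.9, 0.1, 0.9]
gripper_width: 0.137
grasp_force: 59.6
```

```bash
python3 log.py
```

```text
t 10.62 ang 7.1 yaw 7.6 Ft 0.2 Fr -0.9 Fz 0.9 T/R 0.5 tot 0.7 g 0.137 q6 -0.06
```

Emit:
move_arm(rows=[[-0.175, -0.003, 0, 0, 0, 2, -1], [-0.175, -0.003, 0, 0, 0, 2, -1]])

```text
time: 10.78
tool_pos: [0.5835, 0.1118, 0.1008]
tool_rot: [-0.0, 0.684, 0.729, -0.001]
contact_force: [-0.9, 0.4, 0.9]
gripper_width: 0.141
grasp_force: 59.7
```

```bash
python3 log.py
```

```text
t 10.78 ang 2.9 yaw 3.6 Ft 0.4 Fr -0.9 Fz 0.9 T/R 3.0 tot 3.4 g 0.141 q6 0.00
```

Emit:
move_arm(rows=[[-0.175, -0.003, 0, 0, 0, 2, -1], [-0.175, -0.003, 0, 0, 0, 2, -1]])

```text
time: 10.95
tool_pos: [0.5836, 0.1095, 0.1007]
tool_rot: [-0.001, 0.709, 0.705, 0.0]
contact_force: [-1.4, 4.1, 0.0]
gripper_width: 0.144
grasp_force: 59.6
```

```bash
python3 log.py
```

```text
t 10.95 ang 0.3 yaw -0.3 Ft 4.1 Fr -1.4 Fz 0.0 T/R 5.4 tot 9.4 g 0.144 q6 0.06
```

Emit:
move_arm(rows=[[-0.175, -0.003, 0, 0, 0, 2, -1], [-0.175, -0.003, 0, 0, 0, 2, -1]])

```text
time: 11.12
tool_pos: [0.5834, 0.1058, 0.1007]
tool_rot: [-0.001, 0.733, 0.68, -0.0]
contact_force: [-1.6, 2.6, 0.4]
gripper_width: 0.146
grasp_force: 59.6
```

```bash
python3 log.py
```

```text
t 11.12 ang -3.9 yaw -4.3 Ft 2.5 Fr -1.8 Fz 0.4 T/R 4.6 tot 7.1 g 0.146 q6 0.13
```

Bump 1 spans ≈29°→2° and bump 2 starts at ≈2°, matching the backward pass. Continuing.

Emit:
move_arm(rows=[[-0.175, -0.003, 0, 0, 0, 2, -1], [-0.175, -0.003, 0, 0, 0, 2, -1]])

```text
time: 11.28
tool_pos: [0.583, 0.102, 0.1007]
tool_rot: [-0.001, 0.757, 0.654, -0.0]
contact_force: [-1.2, 2.5, 1.4]
gripper_width: 0.144
grasp_force: 59.6
```

```bash
python3 log.py
```

```text
t 11.28 ang -8.3 yaw -8.4 Ft 2.3 Fr -1.5 Fz 1.4 T/R 2.4 tot 4.7 g 0.144 q6 0.19
```

Emit:
move_arm(rows=[[-0.175, -0.003, 0, 0, 0, 2, -1], [-0.175, -0.003, 0, 0, 0, 2, -1]])

```text
time: 11.45
tool_pos: [0.5824, 0.0983, 0.1007]
tool_rot: [-0.001, 0.779, 0.627, -0.001]
contact_force: [-1.2, 1.4, 1.0]
gripper_width: 0.142
grasp_force: 59.7
```

```bash
python3 log.py
```

```text
t 11.45 ang -12.6 yaw -12.4 Ft 1.1 Fr -1.5 Fz 1.0 T/R 2.1 tot 3.2 g 0.142 q6 0.26
```

Emit:
move_arm(rows=[[-0.175, -0.003, 0, 0, 0, 2, -1], [-0.175, -0.003, 0, 0, 0, 2, -1]])

```text
time: 11.62
tool_pos: [0.5814, 0.0947, 0.1007]
tool_rot: [-0.0, 0.801, 0.599, -0.001]
contact_force: [-2.2, 1.3, 2.3]
gripper_width: 0.142
grasp_force: 59.7
```

```bash
python3 log.py
```

```text
t 11.62 ang -16.9 yaw -16.4 Ft 0.6 Fr -2.5 Fz 2.3 T/R 0.2 tot 0.8 g 0.142 q6 0.32
```

Emit:
move_arm(rows=[[-0.175, -0.003, 0, 0, 0, 2, -1], [-0.175, -0.003, 0, 0, 0, 2, -1]])

```text
time: 11.78
tool_pos: [0.5805, 0.092, 0.1007]
tool_rot: [-0.001, 0.821, 0.571, -0.0]
contact_force: [0.2, 5.5, 0.5]
gripper_width: 0.143
grasp_force: 59.6
```

```bash
python3 log.py
```

```text
t 11.78 ang -20.2 yaw -20.4 Ft 5.3 Fr -1.7 Fz 0.5 T/R 5.8 tot 11.0 g 0.143 q6 0.38
```

Emit:
move_arm(rows=[[-0.175, -0.003, 0, 0, 0, 2, -1], [-0.175, -0.003, 0, 0, 0, 2, -1]])

```text
time: 11.95
tool_pos: [0.5793, 0.0891, 0.1007]
tool_rot: [-0.001, 0.84, 0.542, 0.0]
contact_force: [0.1, 2.9, -0.2]
gripper_width: 0.141
grasp_force: 59.5
```

```bash
python3 log.py
```

```text
t 11.95 ang -23.7 yaw -24.3 Ft 2.7 Fr -1.0 Fz -0.2 T/R 5.2 tot 7.9 g 0.141 q6 0.45
```

Emit:
move_arm(rows=[[-0.175, -0.003, 0, 0, 0, 2, -1], [-0.175, -0.003, 0, 0, 0, 2, -1]])

```text
time: 12.12
tool_pos: [0.5777, 0.0857, 0.1007]
tool_rot: [-0.001, 0.859, 0.512, -0.0]
contact_force: [-0.1, 1.5, 0.6]
gripper_width: 0.143
grasp_force: 59.6
```

```bash
python3 log.py
```

```text
t 12.12 ang -28.0 yaw -28.3 Ft 1.3 Fr -0.8 Fz 0.6 T/R 2.7 tot 4.0 g 0.143 q6 0.51
```

Emit:
move_arm(rows=[[-0.175, -0.003, 0, 0, 0, 2, -1], [-0.175, -0.003, 0, 0, 0, 2, -1]])

```text
time: 12.28
tool_pos: [0.5758, 0.0824, 0.1007]
tool_rot: [-0.001, 0.876, 0.482, -0.001]
contact_force: [-0.1, 1.7, 0.8]
gripper_width: 0.143
grasp_force: 59.7
```

```bash
python3 log.py
```

```text
t 12.28 ang -32.4 yaw -32.4 Ft 1.4 Fr -1.0 Fz 0.8 T/R 2.3 tot 3.7 g 0.143 q6 0.58
```

Emit:
move_arm(rows=[[-0.175, -0.003, 0, 0, 0, 2, -1], [-0.175, -0.003, 0, 0, 0, 2, -1]])

```text
time: 12.45
tool_pos: [0.5737, 0.0794, 0.1007]
tool_rot: [-0.001, 0.892, 0.451, -0.001]
contact_force: [-2.7, 2.1, 1.4]
gripper_width: 0.141
grasp_force: 59.7
```

```bash
python3 log.py
```

```text
t 12.45 ang -36.6 yaw -36.4 Ft 0.1 Fr -3.4 Fz 1.4 T/R 1.4 tot 1.4 g 0.141 q6 0.64
```

Emit:
move_arm(rows=[[-0.175, -0.003, 0, 0, 0, 2, -1], [-0.175, -0.003, 0, 0, 0, 2, -1]])

```text
time: 12.62
tool_pos: [0.5714, 0.0765, 0.1007]
tool_rot: [-0.0, 0.908, 0.42, -0.001]
contact_force: [-2.6, 0.5, 1.8]
gripper_width: 0.146
grasp_force: 59.8
```

```bash
python3 log.py
```

```text
t 12.62 ang -40.8 yaw -40.4 Ft -1.3 Fr -2.3 Fz 1.8 T/R 1.6 tot 0.2 g 0.146 q6 0.71
```

Emit:
move_arm(rows=[[-0.175, -0.003, 0, 0, 0, 2, -1], [-0.175, -0.003, 0, 0, 0, 2, -1]])

```text
time: 12.78
tool_pos: [0.5698, 0.0748, 0.1007]
tool_rot: [-0.001, 0.922, 0.388, 0.001]
contact_force: [1.3, 3.9, -1.7]
gripper_width: 0.141
grasp_force: 59.4
```

```bash
python3 log.py
```

```text
t 12.78 ang -43.5 yaw -44.3 Ft 3.7 Fr -1.8 Fz -1.7 T/R 6.2 tot 9.9 g 0.141 q6 0.77
```

Emit:
move_arm(rows=[[-0.175, -0.003, 0, 0, 0, 2, -1], [-0.175, -0.003, 0, 0, 0, 2, -1]])

```text
time: 12.95
tool_pos: [0.5672, 0.0723, 0.1007]
tool_rot: [-0.001, 0.935, 0.356, 0.0]
contact_force: [1.4, 4.6, -1.4]
gripper_width: 0.145
grasp_force: 59.5
```

```bash
python3 log.py
```

```text
t 12.95 ang -47.6 yaw -48.3 Ft 4.1 Fr -2.4 Fz -1.4 T/R 5.0 tot 9.0 g 0.145 q6 0.84
```

Emit:
move_arm(rows=[[-0.175, -0.003, 0, 0, 0, 2, -1], [-0.175, -0.003, 0, 0, 0, 2, -1]])

```text
time: 13.12
tool_pos: [0.5643, 0.0698, 0.1007]
tool_rot: [-0.001, 0.946, 0.323, -0.0]
contact_force: [-0.5, 2.2, -0.3]
gripper_width: 0.144
grasp_force: 59.6
```

```bash
python3 log.py
```

```text
t 13.12 ang -52.0 yaw -52.3 Ft 1.0 Fr -2.1 Fz -0.3 T/R 4.1 tot 5.1 g 0.144 q6 0.90
```

Notch 3 is at ≈ −42°, and I am now climbing bump 4.

Emit:
move_arm(rows=[[-0.175, 0.005, 0, 0, 0, 2, -1], [-0.175, 0.005, 0, 0, 0, 2, -1]])

```text
time: 13.28
tool_pos: [0.5613, 0.0676, 0.1007]
tool_rot: [-0.001, 0.957, 0.289, -0.001]
contact_force: [-1.6, 2.6, 0.4]
gripper_width: 0.142
grasp_force: 59.7
```

```bash
python3 log.py
```

```text
t 13.28 ang -56.3 yaw -56.4 Ft 0.1 Fr -3.1 Fz 0.4 T/R 2.3 tot 2.4 g 0.142 q6 0.97
```

Emit:
move_arm(rows=[[-0.175, -0.003, 0, 0, 0, 2, -1], [-0.175, -0.003, 0, 0, 0, 2, -1]])

```text
time: 13.45
tool_pos: [0.5581, 0.0656, 0.1007]
tool_rot: [-0.001, 0.967, 0.256, -0.001]
contact_force: [-2.7, 1.6, 1.6]
gripper_width: 0.14
grasp_force: 59.8
```

```bash
python3 log.py
```

```text
t 13.45 ang -60.5 yaw -60.4 Ft -1.5 Fr -2.7 Fz 1.6 T/R 1.2 tot -0.3 g 0.140 q6 1.04
```

Emit:
move_arm(rows=[[-0.175, -0.003, 0, 0, 0, 2, -1], [-0.175, -0.003, 0, 0, 0, 2, -1]])

```text
time: 13.62
tool_pos: [0.5548, 0.064, 0.1007]
tool_rot: [-0.001, 0.975, 0.222, -0.001]
contact_force: [-2.9, 1.9, 1.6]
gripper_width: 0.143
grasp_force: 59.8
```

```bash
python3 log.py
```

```text
t 13.62 ang -64.7 yaw -64.4 Ft -1.8 Fr -3.0 Fz 1.6 T/R 0.1 tot -1.7 g 0.143 q6 1.10
```

Emit:
move_arm(rows=[[-0.175, -0.003, 0, 0, 0, 2, -1], [-0.175, -0.003, 0, 0, 0, 2, -1]])

```text
time: 13.78
tool_pos: [0.5529, 0.0631, 0.1007]
tool_rot: [-0.001, 0.982, 0.188, 0.001]
contact_force: [3.7, 4.8, -2.2]
gripper_width: 0.142
grasp_force: 59.3
```

```bash
python3 log.py
```

```text
t 13.78 ang -67.2 yaw -68.3 Ft 5.2 Fr -3.0 Fz -2.2 T/R 7.6 tot 12.9 g 0.142 q6 1.17
```

Emit:
move_arm(rows=[[-0.175, -0.003, 0, 0, 0, 2, -1], [-0.175, -0.003, 0, 0, 0, 2, -1]])

```text
time: 13.95
tool_pos: [0.5494, 0.0618, 0.1007]
tool_rot: [-0.001, 0.988, 0.154, 0.0]
contact_force: [2.0, 3.8, -1.3]
gripper_width: 0.144
grasp_force: 59.5
```

```bash
python3 log.py
```

```text
t 13.95 ang -71.5 yaw -72.3 Ft 3.1 Fr -3.0 Fz -1.3 T/R 5.4 tot 8.5 g 0.144 q6 1.24
```

Notch 4 is at ≈ −65.5°, and I am now on bump 5. I advance past the crest, then take finer steps.

Emit:
move_arm(rows=[[-0.175, 0.005, 0, 0, 0, 2, -1], [-0.175, 0.005, 0, 0, 0, 2, -1]])

```text
time: 14.12
tool_pos: [0.5457, 0.0607, 0.1007]
tool_rot: [-0.001, 0.993, 0.119, -0.0]
contact_force: [0.3, 3.7, -0.9]
gripper_width: 0.143
grasp_force: 59.6
```

```bash
python3 log.py
```

```text
t 14.12 ang -75.8 yaw -76.3 Ft 1.2 Fr -3.5 Fz -0.9 T/R 5.4 tot 6.6 g 0.143 q6 1.31
```

Emit:
move_arm(rows=[[-0.175, 0.005, 0, 0, 0, 2, -1], [-0.175, 0.005, 0, 0, 0, 2, -1]])

```text
time: 14.28
tool_pos: [0.5421, 0.0599, 0.1007]
tool_rot: [-0.001, 0.996, 0.084, -0.001]
contact_force: [0.0, 4.6, 0.0]
gripper_width: 0.143
grasp_force: 59.7
```

```bash
python3 log.py
```

```text
t 14.28 ang -80.1 yaw -80.4 Ft 0.8 Fr -4.6 Fz 0.0 T/R 3.9 tot 4.7 g 0.143 q6 1.37
```

Emit:
move_arm(rows=[[-0.175, -0.003, 0, 0, 0, 2, -1]])

```text
time: 14.37
tool_pos: [0.5402, 0.0596, 0.1007]
tool_rot: [-0.001, 0.998, 0.067, -0.001]
contact_force: [-0.7, 3.7, 0.8]
gripper_width: 0.143
grasp_force: 59.7
```

```bash
python3 log.py
```

```text
t 14.37 ang -82.2 yaw -82.4 Ft -0.2 Fr -3.8 Fz 0.8 T/R 2.7 tot 2.5 g 0.143 q6 1.41
```

Emit:
move_arm(rows=[[-0.175, -0.003, 0, 0, 0, 2, -1]])

```text
time: 14.45
tool_pos: [0.5384, 0.0594, 0.1007]
tool_rot: [-0.001, 0.999, 0.049, -0.001]
contact_force: [-1.6, 4.5, 1.2]
gripper_width: 0.138
grasp_force: 59.7
```

```bash
python3 log.py
```

```text
t 14.45 ang -84.3 yaw -84.4 Ft -1.2 Fr -4.6 Fz 1.2 T/R 2.1 tot 1.0 g 0.138 q6 1.44
```

Emit:
move_arm(rows=[[-0.175, -0.003, 0, 0, 0, 2, -1]])

```text
time: 14.53
tool_pos: [0.5366, 0.0593, 0.1007]
tool_rot: [-0.001, 0.999, 0.032, -0.001]
contact_force: [-1.6, 4.2, 1.6]
gripper_width: 0.141
grasp_force: 59.8
```

```bash
python3 log.py
```

```text
t 14.53 ang -86.4 yaw -86.4 Ft -1.3 Fr -4.3 Fz 1.6 T/R 1.5 tot 0.2 g 0.141 q6 1.48
```

Emit:
move_arm(rows=[[-0.175, -0.03, 0, 0, 0, 2, -1]])

```text
time: 14.62
tool_pos: [0.5347, 0.0592, 0.1007]
tool_rot: [-0.001, 1.0, 0.014, -0.001]
contact_force: [-2.2, 2.2, 2.3]
gripper_width: 0.142
grasp_force: 59.8
```

```bash
python3 log.py
```

```text
t 14.62 ang -88.5 yaw -88.4 Ft -2.1 Fr -2.3 Fz 2.3 T/R 1.3 tot -0.9 g 0.142 q6 1.51
```

Emit:
move_arm(rows=[[-0.175, -0.03, 0, 0, 0, 2, -1]])

```text
time: 14.7
tool_pos: [0.5336, 0.0592, 0.1007]
tool_rot: [-0.0, 1.0, -0.003, -0.0]
contact_force: [1.8, 1.9, -2.3]
gripper_width: 0.143
grasp_force: 59.4
```

```bash
python3 log.py
```

```text
t 14.70 ang -89.9 yaw -90.3 Ft 1.8 Fr -1.9 Fz -2.3 T/R 5.7 tot 7.5 g 0.143 q6 1.55
```

The jump at ≈ −89.5° is notch 5. I back off 1°, release, and lift.

Emit:
move_arm(rows=[[0.087, 0, 0, 0, 0, -1, -1], [0, 0, 0, 0, 0, 0, -1], [0, 0, 0, 0, 0, 0, -1]])

```text
time: 14.95
tool_pos: [0.5341, 0.0592, 0.1007]
tool_rot: [-0.0, 1.0, 0.007, -0.001]
contact_force: [-3.2, 2.7, 2.5]
gripper_width: 0.142
grasp_force: 59.9
```

```bash
python3 log.py
```

```text
t 14.95 ang -89.3 yaw -89.2 Ft -3.2 Fr -2.7 Fz 2.5 T/R 3.4 tot 0.3 g 0.142 q6 1.53
```

Emit:
move_arm(rows=[[0, 0, 0, 0, 0, 0, -0.6], [0, 0, 0, 0, 0, 0, -0.4], [0, 0, 0, 0, 0, 0, -0.3], [0, 0, 0, 0, 0, 0, -0.3], [0, 0, 0, 0, 0, 0, -0.3]])

```text
time: 15.37
tool_pos: [0.535, 0.0587, 0.1009]
tool_rot: [0.0, 1.0, 0.006, 0.0]
contact_force: [-0.2, -0.6, -0.1]
gripper_width: 0.35
grasp_force: 0.0
```

```bash
python3 log.py
```

```text
t 15.37 ang -88.3 yaw -89.3 Ft -0.2 Fr 0.6 Fz -0.1 T/R 0.1 tot -0.1 g 0.350 q6 1.53
```

Emit:
move_arm(rows=[[0, 0, -1, 0, 0, 0, -0.3], [0, 0, -2, 0, 0, 0, -0.3], [0, 0, -2, 0, 0, 0, -0.3], [0, 0, -3, 0, 0, 0, -0.3], [0, 0, -3, 0, 0, 0, -0.3], [0, 0, -3, 0, 0, 0, -0.3], [0, 0, -2, 0, 0, 0, -0.3], [0, 0, 0, 0, 0, 0, -0.3]])

```text
time: 16.03
tool_pos: [0.5374, 0.0588, 0.2683]
tool_rot: [0.0, 1.0, 0.006, 0.006]
contact_force: [0.3, -0.2, 0.2]
gripper_width: 0.353
grasp_force: 0.0
```

```bash
python3 log.py
python3 - <<'E'
from plant import manip
import cv2,pickle
f=manip.grab_frame("wrist");cv2.imwrite("pics/w3.png",f["img"]);pickle.dump(f,open("w3.pkl","wb"))
from h import *
print(manip.state()["tool_pos"],proj(f,np.array([.5334,.0592,.111])),proj(f,np.array([.504,.007,.095])))
E
```

```text
t 16.03 ang -85.5 yaw -89.3 Ft 0.3 Fr 0.3 Fz 0.2 T/R -0.3 tot -0.1 g 0.353 q6 1.53
[0.53633556 0.05881637 0.26506651] [319.90039246 234.46811765] [377.5557938  261.77644515]
```

View pics/w3.png

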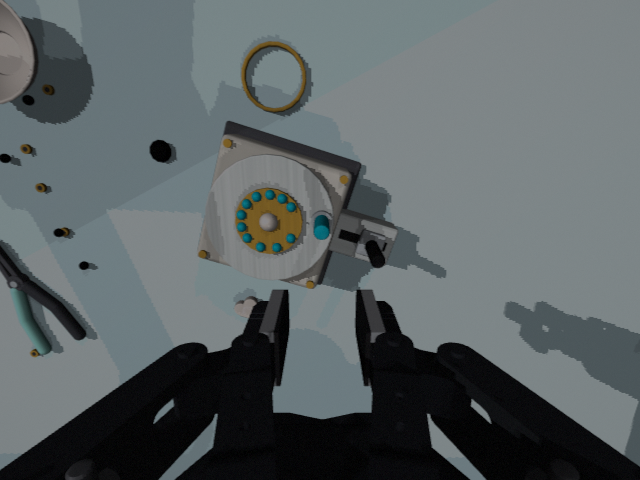

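The wrist view shows the handle at (321,228) in its notch, the bolt post top at (376,261) drawn back, and nothing disturbed. I move above the bolt and align with the head.

Emit:
move_arm(rows=[[-0.82, 1.29, 0, 0, 0, 0, -0.3], [-0.82, 1.29, 0, 0, 0, 0, -0.3], [-0.82, 1.29, 0, 0, 0, 0, -0.3], [-0.82, 1.29, 0, 0, 0, 0, -0.3], [0, 0, 0, 0, 0, -6.64, -0.3], [0, 0, 0, 0, 0, -6.64, -0.3], [0, 0, 0, 0, 0, -6.64, -0.3], [0, 0, 0, 0, 0, -6.64, -0.3], [0, 0, 0, 0, 0, -6.64, -0.3], [0, 0, 0, 0, 0, -6.64, -0.3], [0, 0, 0, 0, 0, -6.64, -0.3], [0, 0, 0, 0, 0, -6.64, -0.3], [0, 0, 0, 0, 0, -6.64, -0.3], [0, 0, 0, 0, 0, -6.64, -0.3], [0, 0, 0, 0, 0, -6.64, -0.3], [0, 0, 0, 0, 0, 0, -0.3]])

```text
time: 17.42
tool_pos: [0.5017, 0.007, 0.259]
tool_rot: [-0.001, 0.799, 0.601, -0.001]
contact_force: [0.2, 0.4, -0.8]
gripper_width: 0.346
grasp_force: 0.0
```

Emit:
move_arm(rows=[[0, 0, 3.5, 0, 0, 0, -0.3], [0, 0, 3.5, 0, 0, 0, -0.3], [0, 0, 3, 0, 0, 0, -0.3], [0, 0, 0, 0, 0, 0, -0.3], [0, 0, 0, 0, 0, 0, -0.3]])

```text
time: 17.83
tool_pos: [0.5007, 0.0071, 0.1584]
tool_rot: [-0.002, 0.801, 0.599, -0.002]
contact_force: [0.0, -0.1, 1.6]
gripper_width: 0.352
grasp_force: 0.0
```

Run:
```python
from plant import manip
import cv2,pickle
from h import *
f=manip.grab_frame("wrist");s=manip.state();cv2.imwrite("pics/w4.png",f["img"]);q=s["tool_rot"]
print(s["tool_pos"],q,2*np.degrees(np.arctan2(q[2],q[1])),proj(f,np.array([.504,.007,.095])),proj(f,np.array([.504,.007,.05])))
for st,c,p in blobs(f["img"],(285,200,360,400),"black"): print(st,c)
```

```text
[0.50246603 0.00690091 0.16100941] [-2.76097159e-04  8.00395410e-01  5.99472300e-01 -2.69962087e-04] 73.66423288755911 [326.51135272 267.28013958] [326.06902226 243.0969596 ]
[28, 0, 33, 78, 1488] [329.2688172  241.20228495]
[69, 0, 4, 17, 28] [356.39285714 210.        ]
[0, 90, 4, 65, 217] [286.32718894 318.05529954]
[71, 90, 4, 65, 219] [357.67123288 318.49315068]
```

View pics/w4.png

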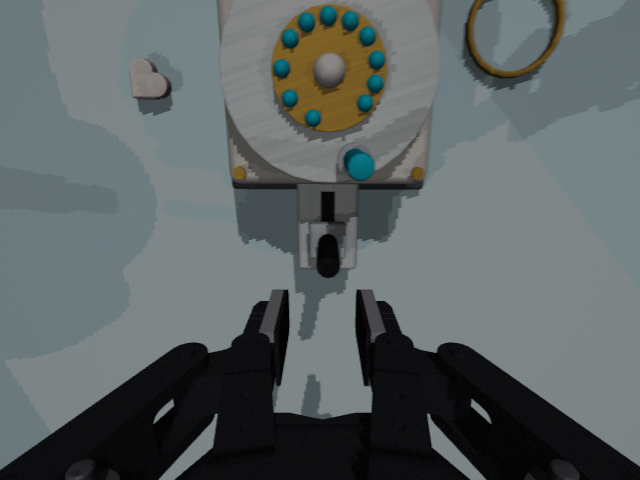

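The wrist view shows the bolt post top at (328,267), straight ahead of the jaws (centre ≈323), with the handle well clear at (359,164). I shift 2.4 mm, descend and close.

Emit:
move_arm(rows=[[0.05, 0.24, 2, 0, 0, 0, -0.3], [0, 0, 2, 0, 0, 0, -0.3], [0, 0, 2, 0, 0, 0, -0.3], [0, 0, 2, 0, 0, 0, -0.3], [0, 0, 0, 0, 0, 0, -0.3], [0, 0, 0, 0, 0, 0, -0.3], [0, 0, 0, 0, 0, 0, -0.3]])

```text
time: 18.47
tool_pos: [0.507, 0.0064, 0.0836]
tool_rot: [0.002, 0.8, 0.6, 0.002]
contact_force: [0.5, 0.0, 0.3]
gripper_width: 0.351
grasp_force: 0.0
```

Emit:
move_arm(rows=[[0, 0, 0, 0, 0, 0, -0.5], [0, 0, 0, 0, 0, 0, -0.7], [0, 0, 0, 0, 0, 0, -1], [0, 0, 0, 0, 0, 0, -1], [0, 0, 0, 0, 0, 0, -1], [0, 0, 0, 0, 0, 0, -1]])

```text
time: 18.97
tool_pos: [0.5038, 0.0074, 0.0831]
tool_rot: [-0.002, 0.8, 0.6, -0.001]
contact_force: [-12.1, 2.5, 13.3]
gripper_width: 0.144
grasp_force: 58.4
```

```bash
cat > lk.py <<'E'
import numpy as np
from plant import manip
s=manip.state();p=s["tool_pos"];F=s["contact_force"];a=np.radians(73.7)
u=np.array([np.cos(a),np.sin(a)]);v=np.array([u[1],-u[0]]);d=p[:2]-[.53346,.10925]
print("t %.2f heady %.2f headx %.2f z %.3f Fpush %.1f Fside %.1f Fz %.1f g %.3f"%(s["time"],1e3*d@u,1e3*d@v,p[2],F[:2]@u,F[:2]@v,F[2],s["gripper_width"]))
E
python3 lk.py
```

```text
t 18.97 heady -106.10 headx 0.17 z 0.083 Fpush -1.0 Fside -12.3 Fz 13.3 g 0.144
```

Emit:
move_arm(rows=[[0, -0.1, -0.1, 0, 0, 0, -1], [0, -0.08, -0.1, 0, 0, 0, -1], [0, 0, 0, 0, 0, 0, -1], [0, 0, 0, 0, 0, 0, -1]])

```text
time: 19.3
tool_pos: [0.5035, 0.0074, 0.0833]
tool_rot: [-0.0, 0.8, 0.6, 0.0]
contact_force: [-1.3, 1.4, -0.5]
gripper_width: 0.139
grasp_force: 59.3
```

```bash
python3 lk.py
```

```text
t 19.30 heady -106.16 headx -0.22 z 0.083 Fpush 1.0 Fside -1.6 Fz -0.5 g 0.139
```

Emit:
move_arm(rows=[[0.1, 0, 0, 0, 0, 0, -1], [0.1, 0, 0, 0, 0, 0, -1], [0.1, 0, 0, 0, 0, 0, -1], [0, 0, 0, 0, 0, 0, -1]])

```text
time: 19.63
tool_pos: [0.5042, 0.01, 0.0832]
tool_rot: [0.0, 0.8, 0.6, -0.0]
contact_force: [-3.0, -1.3, 2.0]
gripper_width: 0.139
grasp_force: 59.4
```

```bash
python3 lk.py
```

```text
t 19.63 heady -103.47 headx -0.18 z 0.083 Fpush -2.1 Fside -2.5 Fz 2.0 g 0.139
```

Emit:
move_arm(rows=[[0.1, 0, 0, 0, 0, 0, -1], [0.1, 0, 0, 0, 0, 0, -1], [0.1, 0, 0, 0, 0, 0, -1], [0, 0, 0, 0, 0, 0, -1]])

```text
time: 19.97
tool_pos: [0.5052, 0.0132, 0.0832]
tool_rot: [0.0, 0.8, 0.6, 0.0]
contact_force: [-3.3, -1.1, 4.8]
gripper_width: 0.142
grasp_force: 59.8
```

```bash
python3 lk.py
```

```text
t 19.97 heady -100.15 headx -0.15 z 0.083 Fpush -2.0 Fside -2.9 Fz 4.8 g 0.142
```

Emit:
move_arm(rows=[[0.1, 0, 0, 0, 0, 0, -1], [0, 0, 0, 0, 0, 0, -1]])

```text
time: 20.13
tool_pos: [0.5055, 0.0141, 0.0832]
tool_rot: [0.0, 0.8, 0.6, 0.0]
contact_force: [-3.9, -1.6, 5.1]
gripper_width: 0.145
grasp_force: 59.8
```

```bash
python3 lk.py
```

```text
t 20.13 heady -99.19 headx -0.15 z 0.083 Fpush -2.7 Fside -3.3 Fz 5.1 g 0.145
```

Sliding at ≈2 N as expected. The metal would be met near −98, so I go 0.7–1 mm at a time.

Emit:
move_arm(rows=[[0.1, 0, 0, 0, 0, 0, -1], [0, 0, 0, 0, 0, 0, -1]])

```text
time: 20.3
tool_pos: [0.5058, 0.015, 0.0832]
tool_rot: [0.0, 0.8, 0.6, 0.0]
contact_force: [-3.0, -1.3, 5.3]
gripper_width: 0.142
grasp_force: 59.9
```

Emit:
move_arm(rows=[[0.08, 0, 0, 0, 0, 0, -1], [0, 0, 0, 0, 0, 0, -1]])

```text
time: 20.47
tool_pos: [0.506, 0.0158, 0.0832]
tool_rot: [0.0, 0.8, 0.6, 0.0]
contact_force: [-4.1, -1.2, 5.2]
gripper_width: 0.147
grasp_force: 59.9
```

```bash
python3 lk.py
```

```text
t 20.47 heady -97.42 headx -0.14 z 0.083 Fpush -2.3 Fside -3.6 Fz 5.2 g 0.147
```

Emit:
move_arm(rows=[[0.1, 0, 0, 0, 0, 0, -1], [0, 0, 0, 0, 0, 0, -1]])

```text
time: 20.63
tool_pos: [0.5063, 0.0168, 0.0832]
tool_rot: [0.0, 0.8, 0.6, 0.0]
contact_force: [-3.6, -0.3, 5.8]
gripper_width: 0.141
grasp_force: 59.9
```

```bash
python3 lk.py
```

```text
t 20.63 heady -96.40 headx -0.14 z 0.083 Fpush -1.3 Fside -3.3 Fz 5.8 g 0.141
```

Emit:
move_arm(rows=[[0.1, -0.03, -0.05, 0, 0, 0, -1], [0, 0, 0, 0, 0, 0, -1]])

```text
time: 20.8
tool_pos: [0.5064, 0.0176, 0.0832]
tool_rot: [0.001, 0.8, 0.6, 0.0]
contact_force: [-0.2, -2.6, 1.2]
gripper_width: 0.145
grasp_force: 59.6
```

```bash
python3 lk.py
```

```text
t 20.80 heady -95.51 headx -0.25 z 0.083 Fpush -2.5 Fside 0.6 Fz 1.2 g 0.145
```

The bolt is past 8 mm with no rise in force, so it is entering. I continue to −90.

Emit:
move_arm(rows=[[0.1, 0, 0, 0, 0, 0, -1], [0.1, 0, 0, 0, 0, 0, -1], [0, 0, 0, 0, 0, 0, -1]])

```text
time: 21.05
tool_pos: [0.507, 0.0196, 0.0832]
tool_rot: [0.0, 0.8, 0.6, 0.0]
contact_force: [1.5, -2.4, 0.3]
gripper_width: 0.143
grasp_force: 59.6
```

```bash
python3 lk.py
```

```text
t 21.05 heady -93.46 headx -0.26 z 0.083 Fpush -1.9 Fside 2.1 Fz 0.3 g 0.143
```

Emit:
move_arm(rows=[[0.1, 0, 0, 0, 0, 0, -1], [0.1, 0, 0, 0, 0, 0, -1], [0, 0, 0, 0, 0, 0, -1]])

```text
time: 21.3
tool_pos: [0.5075, 0.0215, 0.0833]
tool_rot: [0.0, 0.8, 0.6, 0.0]
contact_force: [2.5, -2.4, -1.8]
gripper_width: 0.145
grasp_force: 59.4
```

```bash
python3 lk.py
```

```text
t 21.30 heady -91.46 headx -0.29 z 0.083 Fpush -1.6 Fside 3.1 Fz -1.8 g 0.145
```

Emit:
move_arm(rows=[[0.1, 0, 0, 0, 0, 0, -1], [0, 0, 0, 0, 0, 0, -1]])

```text
time: 21.47
tool_pos: [0.5078, 0.0225, 0.0833]
tool_rot: [0.0, 0.8, 0.6, 0.0]
contact_force: [3.5, -2.9, -3.0]
gripper_width: 0.141
grasp_force: 59.2
```

```bash
python3 lk.py
```

```text
t 21.47 heady -90.49 headx -0.29 z 0.083 Fpush -1.8 Fside 4.2 Fz -3.0 g 0.141
```

Emit:
move_arm(rows=[[0.06, 0.03, 0, 0, 0, 0, -1], [0, 0, 0, 0, 0, 0, -1], [0, 0, 0, 0, 0, 0, -1]])

```text
time: 21.72
tool_pos: [0.5079, 0.0229, 0.0833]
tool_rot: [0.0, 0.8, 0.6, 0.0]
contact_force: [2.0, -2.8, -1.7]
gripper_width: 0.142
grasp_force: 59.2
```

```bash
python3 lk.py
```

```text
t 21.72 heady -90.07 headx -0.26 z 0.083 Fpush -2.1 Fside 2.7 Fz -1.7 g 0.142
```

Emit:
move_arm(rows=[[0, 0, 0, 0, 0, 0, -0.6], [0, 0, 0, 0, 0, 0, -0.4], [0, 0, 0, 0, 0, 0, -0.3], [0, 0, 0, 0, 0, 0, -0.3], [0, 0, 0, 0, 0, 0, -0.3], [0, 0, -1, 0, 0, 0, -0.3], [0, 0, -2, 0, 0, 0, -0.3], [0, 0, -3, 0, 0, 0, -0.3], [0, 0, -3, 0, 0, 0, -0.3], [0, 0, -3, 0, 0, 0, -0.3], [0, 0, -1, 0, 0, 0, -0.3], [0, 0, 0, 0, 0, 0, -0.3], [0, 0, 0, 0, 0, 0, -0.3], [0, 0, 0, 0, 0, 0, -0.3]])

```text
time: 22.88
tool_pos: [0.5068, 0.0231, 0.2114]
tool_rot: [-0.001, 0.8, 0.6, -0.001]
contact_force: [0.1, -0.1, -0.3]
gripper_width: 0.345
grasp_force: 0.0
```

```bash
python3 lk.py
python3 - <<'E'
from plant import manip
import cv2
from h import *
f=manip.grab_frame("wrist");s=manip.state();cv2.imwrite("pics/w5.png",f["img"])
a=np.radians(73.7);u=np.array([np.cos(a),np.sin(a)])
for y in(-.09,-.106): print(y,proj(f,np.r_[np.array([.53346,.10925])+y*u,.095]))
E
```

```text
t 22.88 heady -90.20 headx -1.39 z 0.211 Fpush -0.0 Fside 0.1 Fz -0.3 g 0.345
-0.09 [323.1137755  240.55844405]
-0.106 [323.06004059 261.50061289]
```

View pics/w5.png

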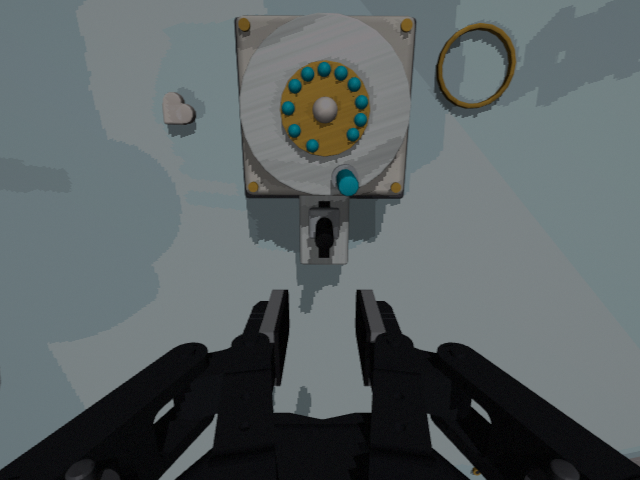

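The post top is at (324,241), exactly where y = −90 mm projects (the drawn-back position would be 261). The gripper is clear and nothing else has moved, so I hand in.

```bash
python3 -c "
from plant import manip
print(manip.job_done())"
```

```text
the job is handed in; nothing more can be done
None
```

The dial was wound gently to its stop and turned five clicks clockwise. The bolt slid fully home (y ≈ −90 mm) with no extra resistance, the gripper let go clear of everything, and the job was handed in at about 23 s; no verdict was returned.

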